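# Fold down the survey lamp

## Robot

A 7-joint arm with a two-finger parallel gripper is mounted at the origin on the work surface. World frame = base frame: x ahead of the robot, y to its left, z up, the work surface at z = 0. Lengths are in m, angles in rad, forces in N, time in s.
With the tool pointing down it reaches from about 0.375 to 0.925 m from the base axis. Payload 3.1 kg.
Tool frame: the origin (TCP) lies midway between the tips of the shut fingers; the grasp point (between the pads) lies behind it (arm.tcp_to_grasp is the z of the grasp point in the tool frame, in m); z points along the fingers, y is the direction in which the jaws open and shut (so a half turn about z gives the same grasp; the last joint's range is limited). The gripper opens to 85 mm and grips with 20 to 120 N. Pads are 22 mm wide; open, the fingers measure 114 mm over their backs; the gripper's body (76 mm by 85 mm) begins 54 mm behind the grasp point. The pads swing forward as they close: fully open they stand 13 mm farther back than shut.
Start: joints at [-1.355, 0.383, 0.044, 1.598, -0.018, 1.161, -0.05], TCP at [0.201, 0.618, 0.231] pointing down, gripper open.
Joint ranges: [-2.61, 2.61], [-0.41, 2.15], [-1.48, 1.57], [0, 2.5], [-1.57, 4.71], [0.05, 1.97], [-2.85, 2.85]. Speed limits (rad/s): [2.79, 2.79, 3.14, 3.14, 3.14, 3.14, 3.14].

## Interface

Orientations are given as a unit quaternion [w, x, y, z].
In Python, from cell import monitor, snapshot, arm gives the robot as it stands.
- The arm moves only by the tool carry_out, never from a script. Its argument "deltas" is a list of rows, each a list of 2 entries, a list of its own where there are three numbers: the shift along the tool's x, y, z in mm, then the turn, a rotation vector about the tool's x, y, z in degrees. A call has exactly 8 rows; each row is the pose to reach, as a shift and turn from the pose commanded when the call began, along the tool's axes at that moment; what a row does not reach only later rows make up. A row lasts 1/10 s, in which the tool goes at most 50 mm and 8.59 degrees, less where a joint would pass 70% of its speed; a pose out of reach is approached as far as the arm can. A call with a gripper value outside its range is refused whole. "grip" is the finger opening in mm, from 0 to 85.4, set as the call begins (left out, the last holds). The fingers move at their own pace and stop on an object; "squeeze" is the grip in N (left out, the last holds). Time passes only in rows, so rows that repeat a pose let the fingers close, or fill a call up. It gives the time, the measured TCP pose, the force and the opening at its end, in the units of the state.
- monitor.observe(): the state, without advancing time (a new reading comes with each control period).
- snapshot(name): name is "scene" or "top"; returns a dict with "color" (420x560x3 uint8, blue, green, red), "depth" (420x560 float32, m along the optical axis (not along the pixel's ray), 0 where there is no reading), "K" (3x3 intrinsics, pixels), "R" (3x3) and "t" (3): a world point X has camera coordinates R X + t. Camera axes: x right, y down, z forward; pixel columns grow to the right and rows downward; lengths in m; the calibration is good to about 2 mm. A picture is of the moment at which its call begins.
- arm.finish_job(): hands the job in, once; it reports no verdict.
The state is a dict: "time_s": time; "joint_pos": joint angles; "qvel": joint speeds; "joint_torque": joint torques, N m; "ee_pos": TCP position; "tool_rot": TCP orientation; "ft_force": force on the tool from outside, world axes, zero at the start; "moment": the same for the moment, N m; "finger_gap": finger opening in m.
Only numpy, scipy, OpenCV 4.12 (cv2) and the standard library are available. Lean on these libraries where they do the work, as an engineer would, in place of code of your own. Each camera call takes 0.05 s, during which the arm holds its last target.

## Task

The shelf survey is finished, so pack down the folding work lamp: first fold its light bar in against the arm, then lay the arm, with the light bar inside, down flat on the base, and last slide the catch at the front of the base fully home over the arm's end. Keep the lamp standing where it is, and leave the books and tools around it undisturbed.

Things in the scene. Friction and masses are not known exactly. Their poses are not given: they have to be found in the camera images.
- lamp: Folding LED work lamp, loose on rubber feet: weighted dark-grey base 240 x 120 mm, top 22 mm above the bench (1.7 kg: a push over about 8 N shifts it; the folds and the catch need 1 to 5 N). Origin: centre of the base's underside; x points along the base to its front (catch) end, y along both hinge axes, z up. The arm rises from a yoke near the rear (-x) end; it folds forwards in the x-z plane.
- lamp_arm (a joint): Angle of the arm at the yoke hinge, rad: 0 = lying flat forwards over the base, pi/2 = upright, more = leaning back; stops at 0 and 2.35. Flat aluminium arm, 38 mm wide, 12 mm thick, its centre line through the hinge axis, ending 177 mm from the hinge. Friction hinge (0.36 N m): it stays wherever it is left.
- lamp_head (a joint): Angle of the light bar at the arm's upper end, rad: 0 = folded flat against the arm's front (under) face, tip towards the yoke; opens forwards, pi/2 = square to the arm; stops at 0 and 2.4. Black bar, 125 mm from hinge to tip, 36 wide, 12 thick; open, its white panel looks down and its black back up. The back face lies 13 mm from the hinge axis. Friction hinge (0.14 N m): stays where left.
- lamp_catch (a joint): Travel of the sliding grey catch, m: 0 = open (at the front end), 0.022 = fully home; it slides towards the yoke along the lamp's -x and stays where it is left (about 1.5 N). Home, its lip lies over the end of the folded arm; shut while the arm is up, it blocks the arm's way down, and an arm not quite flat stops it going home.
- yoke_hinge (a point): On the axis of the yoke hinge, mid-width: 95 mm behind the base centre, 44 mm above the bench.
- head_hinge (a point): On the axis of the light bar's hinge, mid-width: 160 mm along the arm from the yoke hinge and 7 mm to the arm's front (under) side of its centre line.
- back_face (a point): Point on the arm's back face (the upper face when folded), mid-width, 150 mm from the yoke hinge; folded it is 50 mm above the bench.
- head_tip (a point): Middle of the free end of the light bar.
- catch_front (a point): Middle of the front (+x of the lamp) face of the catch's upright post, which is pushed towards the yoke. The post is 42 mm wide across, 12 mm thick, and stands from the base top (22 mm) to 64 mm above the bench; this point is 43 mm above the bench.
- small_book: Bystander: closed leather book lying flat, 165 x 110 x 36 mm. Origin under its centre.
- dust_brush: Bystander: dusting brush with a wooden handle lying flat, 190 mm long.
- book_weight: Bystander: grey cloth-covered book weight, 130 x 45 x 26 mm. Origin under its centre.
- loupe: Bystander: black stand loupe, 42 mm across, 34 mm high. Origin under its centre.
- slip_pad: Bystander: block of white paper slips, 110 x 35 x 16 mm. Origin under its centre.
- tape_measure: Bystander: grey tape measure standing up, 62 x 30 x 58 mm. Origin under its centre.

How it is judged:
On the way, in this order (a step that is already met when the one before it is completed fails the run):
1. the light bar is folded flat against the arm while the arm still stands and the catch is open (value of joint lamp_head below 0.12 rad and value of joint lamp_arm above 1 rad and value of joint lamp_catch below 0.008 m), for 0.1 s.
2. the arm, with the light bar folded, lies flat on the base and the catch is still open (value of joint lamp_arm below 0.06 rad and value of joint lamp_head below 0.12 rad and value of joint lamp_catch below 0.01 m), for 0.1 s.
At the end, for the whole second after the job is handed in: The light bar is folded against the arm (under 0.12 rad), the arm lies flat on the base (under 0.06 rad), the catch is home (over 18 of its 22 mm), and the lamp stands at rest and level within 40 mm of where it began (value of joint lamp_catch above 0.018 m and value of joint lamp_arm below 0.06 rad and value of joint lamp_head below 0.12 rad and angle between lamp's own z axis and vertical below 0.05 rad and linear speed of lamp below 0.02 m/s and distance of lamp from where it was at the start of the episode below 0.04 m); the robot touches nothing.
It fails at once if the lamp is tipped more than 15 degrees (angle between lamp's own z axis and vertical above 0.26 rad).
It fails at once if a bystander is moved more than 30 mm (distance of any of small_book, dust_brush, book_weight, loupe, slip_pad, tape_measure from where it was at the start of the episode above 0.03 m).
It also fails if it takes over 54 s, if anything falls off the work surface, if the arm or the gripper's body presses on something with over 40 N, if the wrist force passes 120 N, or if a joint passes its speed limit or range.

## Working session

There is one attempt and no reset: what is moved stays moved. The work goes in short steps, Python scripts to look and compute and a tool call to move; the robot and the scene stay as the last step left them, time stands still between calls to the robot, and variables do not carry over. Pictures are saved under pics/ and viewed, and the job is handed in when it is done.

Besides the shell and the picture viewer there is one more tool, called after "Request:" as name(argument=value, ...), one argument or row to a line, values as JSON. carry_out: Moves the arm, as the interface text tells. Its arguments: {"type":"object","properties":{"deltas":{"type":"array","items":{"type":"array"}},"grip":{"type":"number"},"squeeze":{"type":"number"}},"required":["deltas"]}

```bash
ls; mkdir -p pics
cat > h.py <<'E'
import numpy as np, cv2
from cell import monitor, snapshot, arm
E
python3 - <<'E'
from h import *
for n in ("scene","top"):
    s=snapshot(n); cv2.imwrite(f"pics/{n}0.png",s["color"]); np.savez(f"{n}0.npz",**s)
    print(n,s["K"].tolist(),s["R"].round(4).tolist(),s["t"].round(4).tolist())
print(monitor.observe()); print(arm.tcp_to_grasp)
E
```

```text
pics
scene [[437.3713776455913, 0.0, 275.4194804058402], [0.0, 437.3713776455913, 206.85162311942807], [0.0, 0.0, 1.0]] [[0.5886, 0.8083, -0.0128], [0.5314, -0.3988, -0.7474], [-0.6092, 0.4331, -0.6643]] [-0.3347, -0.2131, 1.5846]
top [[463.3435499014033, 0.0, 289.91514420942514], [0.0, 463.3435499014033, 217.07516985821985], [0.0, 0.0, 1.0]] [[-0.0229, -0.9995, -0.0229], [-0.995, 0.025, -0.0969], [0.0975, 0.0206, -0.995]] [0.0433, 0.5665, 1.2371]
{'time_s': 0.1, 'joint_pos': array([-1.35479339,  0.38378378,  0.04384314,  1.59940499, -0.01789604,
        1.16119902, -0.04987176]), 'qvel': array([ 0.00055944, -0.00186219,  0.00110605, -0.00503349,  0.00115625,
        0.00107029, -0.00107134]), 'joint_torque': array([ 2.62857226e-03, -4.34729004e+01,  1.02940589e+00, -2.50456059e+01,
        1.08813841e-02,  5.45119692e-03, -4.60309124e-06]), 'ee_pos': array([0.20038437, 0.61744879, 0.22999868]), 'tool_rot': array([-1.21632952e-04,  1.56207094e-01,  9.87723595e-01, -1.19514360e-03]), 'ft_force': array([ 0.6093511 , -0.25094361, -0.60780787]), 'moment': array([0.02442955, 0.01938399, 0.02126848]), 'finger_gap': 0.08540259708940585}
-0.0187
```

View pics/scene0.png

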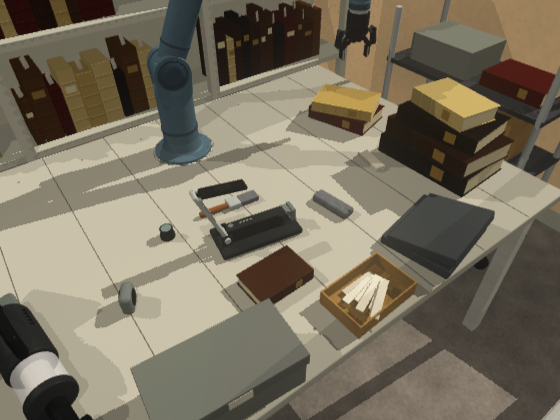

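View pics/top0.png

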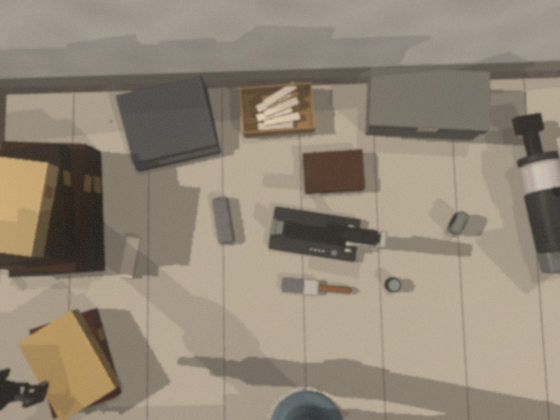

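Run:
```python
import cv2
a=cv2.imread("pics/scene0.png")[165:265,150:320]; b=cv2.imread("pics/top0.png")[150:310,190:420]
a=cv2.resize(a,None,fx=4.6,fy=4.6,interpolation=cv2.INTER_CUBIC);b=cv2.resize(b,None,fx=3.4,fy=3.4,interpolation=cv2.INTER_CUBIC)
import numpy as np
f=lambda i:(np.clip((i/255.)**0.6*255,0,255)).astype('uint8')
cv2.imwrite("pics/sz.png",f(a));cv2.imwrite("pics/tz.png",f(b))
```

```text
(no output)
```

View pics/sz.png

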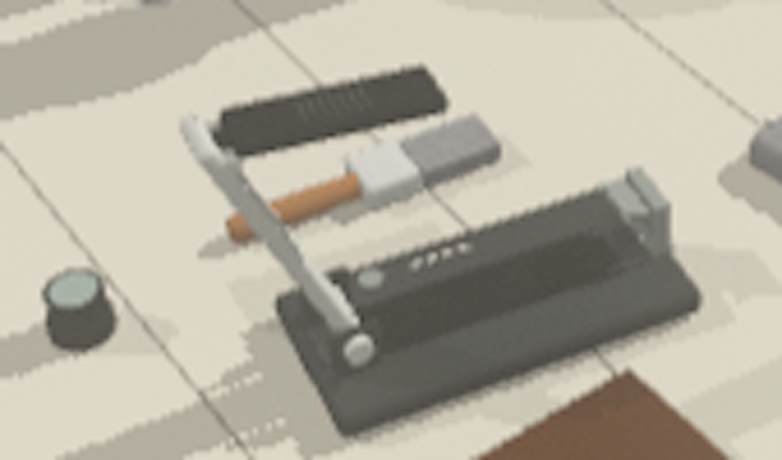

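View pics/tz.png

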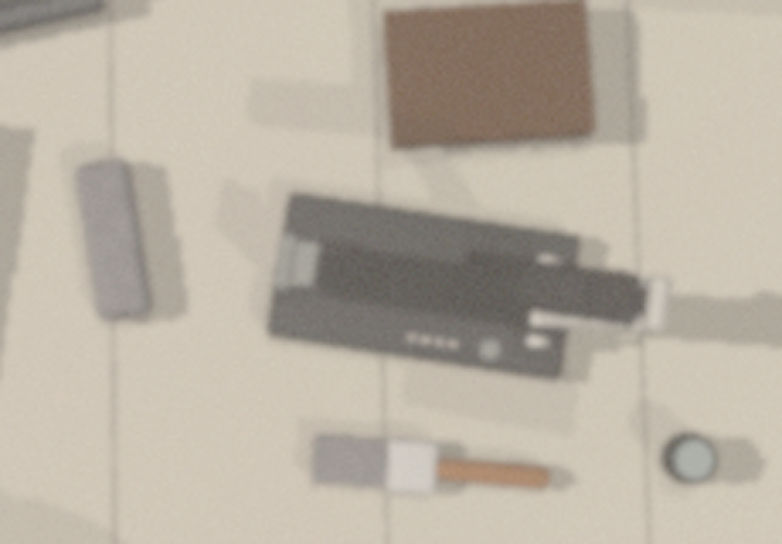

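```bash
cat >> h.py <<'E'
def cloud(s):
    d=s["depth"];v,u=np.mgrid[:d.shape[0],:d.shape[1]]
    K=s["K"];c=np.stack([(u-K[0,2])/K[0,0]*d,(v-K[1,2])/K[1,1]*d,d],-1)
    return (c-s["t"])@s["R"]
E
python3 - <<'E'
from h import *
s=dict(np.load("top0.npz")); P=cloud(s); col=s["color"].astype(int)
print(P[300:310,440].round(3)[0])
roi=np.zeros(P.shape[:2],bool); roi[200:265,262:395]=1
m=roi&(P[...,2]>0.012)&(P[...,2]<0.032)&(s["depth"]>0)&(col.sum(-1)<330)
q=P[m][:,:2]; r=cv2.minAreaRect((q*1000).astype(np.float32)); print(m.sum(),r,np.median(P[m][:,2]), cv2.boxPoints(r))
# hull ray cast on z=.022
def ray(s,u,v,z):
    d=s["R"].T@np.linalg.solve(s["K"],[u,v,1]);o=-s["R"].T@s["t"];return o+d*(z-o[2])/d[2]
vv,uu=np.nonzero(m)
pts=np.array([ray(s,u,v,.022)[:2]*1000 for u,v in zip(uu,vv)],np.float32)
r=cv2.minAreaRect(pts);print(r);
h=roi&(P[...,2]>0.06); H=P[h]; np.set_printoptions(suppress=True,precision=3)
print(h.sum(),H.min(0),H.max(0))
s2=dict(np.load("scene0.npz"));P2=cloud(s2)
roi=np.zeros(P.shape[:2],bool); roi[175:260,180:305]=1
h2=roi&(P2[...,2]>0.05); H2=P2[h2];print(h2.sum(),H2.min(0),H2.max(0))
np.savez("hi.npz",H=H,H2=H2,c2=s2["color"][h2],c=s["color"][h])
# other things
m=(P[...,2]>0.010)&(P[...,0]>0.3)&(P[...,0]<0.75)&(abs(P[...,1])<0.45)&(s["depth"]>0)
n,l,st,ce=cv2.connectedComponentsWithStats(m.astype(np.uint8))
for i in range(1,n):
    if st[i,4]>40:
        k=P[l==i]; print(st[i],k.min(0),k.max(0))
E
```

```text
[ 0.333 -0.373 -0.   ]
2944 ((520.8173217773438, -35.06044006347656), (238.64877319335938, 118.56057739257812), 79.94073486328125) 0.02266378135193833 [[ 441.6063   -142.19623 ]
 [ 558.34436  -162.90482 ]
 [ 600.0283     72.07535 ]
 [ 483.29028    92.783936]]
((520.5003662109375, -34.68012237548828), (237.42015075683594, 118.00175476074219), 79.86988830566406)
1210 [ 0.444 -0.196  0.06 ] [0.56  0.083 1.287]
1138 [ 0.471 -0.501  0.05 ] [1.276 0.082 0.889]
[ 302  150   63   43 2398] [ 0.634 -0.174  0.028] [ 0.748 -0.007  0.045]
[135 154  75  18 721] [0.709 0.251 0.01 ] [0.75  0.45  0.053]
[212 197  23  48 770] [0.499 0.186 0.01 ] [0.629 0.244 0.034]
[ 268  207  119   56 4298] [ 0.441 -0.196  0.012] [0.598 0.092 0.214]
[446 211  22  26 360] [ 0.506 -0.442  0.01 ] [ 0.574 -0.395  0.065]
[281 278  70  18 786] [ 0.355 -0.128  0.01 ] [0.403 0.059 0.028]
[384 278  17  15 200] [ 0.358 -0.26   0.01 ] [ 0.396 -0.22   0.042]
```

```bash
cat >> h.py <<'E'
LC=np.array([0.5207,-0.0350,0]); YAW=np.deg2rad(79.9)
LR=np.array([[np.cos(YAW),-np.sin(YAW),0],[np.sin(YAW),np.cos(YAW),0],[0,0,1]])
def toL(p): return (np.asarray(p)-LC)@LR
def toW(p): return LR@np.asarray(p)+LC
E
python3 - <<'E'
from h import *
np.set_printoptions(suppress=True,precision=3)
d=np.load("hi.npz")
for a,c in (("H","c"),("H2","c2")):
    L=toL(d[a]);C=d[c].astype(int).sum(-1); ok=(L[:,2]<0.3)&(abs(L[:,1])<0.06)&(abs(L[:,0])<0.25);L=L[ok];C=C[ok]
    print(a,len(L))
    L2=L[np.argsort(L[:,2])]
    for k in L2[::max(1,len(L2)//30)]: print(k)
    dk=L[(C<240)&(L[:,2]>.12)]; lt=L[C>300]
    for nm,q in(("dark",dk),("light",lt)):
        if len(q)>10:
            print(nm,len(q),q.min(0),q.max(0),np.polyfit(q[:,0],q[:,2],1))
E
```

```text
H 1175
[-0.094  0.015  0.06 ]
[ 0.095 -0.014  0.062]
[ 0.116 -0.014  0.064]
[0.111 0.015 0.066]
[0.091 0.01  0.069]
[-0.118  0.019  0.126]
[-0.027  0.01   0.194]
[-0.095  0.018  0.197]
[-0.044  0.014  0.198]
[-0.15  -0.004  0.198]
[-0.039 -0.004  0.199]
[-0.037 -0.001  0.2  ]
[-0.026  0.003  0.2  ]
[-0.024 -0.011  0.201]
[-0.077 -0.017  0.201]
[-0.084 -0.001  0.202]
[-0.075 -0.002  0.202]
[-0.118  0.006  0.202]
[-0.112 -0.017  0.203]
[-0.078  0.007  0.203]
[-0.147 -0.018  0.204]
[-0.098 -0.001  0.205]
[-0.101  0.004  0.205]
[-0.086  0.001  0.206]
[-0.124  0.017  0.206]
[-0.1    0.002  0.207]
[-0.13   0.016  0.208]
[-0.135  0.015  0.208]
[-0.153  0.015  0.209]
[-0.115  0.007  0.21 ]
[-0.156  0.007  0.213]
dark 772 [-0.147 -0.018  0.188] [-0.022  0.019  0.213] [-0.091  0.195]
light 352 [-0.164 -0.02   0.06 ] [0.118 0.021 0.214] [-0.496  0.113]
H2 1101
[-0.08   0.023  0.05 ]
[-0.092 -0.03   0.053]
[-0.101 -0.026  0.057]
[ 0.105 -0.015  0.061]
[0.102 0.003 0.064]
[0.088 0.013 0.065]
[-0.102 -0.017  0.068]
[-0.117 -0.017  0.09 ]
[-0.121 -0.018  0.111]
[-0.123 -0.016  0.131]
[-0.137 -0.018  0.149]
[-0.137 -0.016  0.168]
[-0.148 -0.018  0.187]
[-0.058 -0.018  0.194]
[-0.031 -0.017  0.197]
[-0.031 -0.005  0.198]
[-0.036 -0.018  0.199]
[-0.047 -0.018  0.2  ]
[-0.071  0.002  0.2  ]
[-0.04  -0.001  0.201]
[-0.073 -0.003  0.201]
[-0.081 -0.017  0.202]
[-0.144 -0.003  0.203]
[-0.096  0.015  0.204]
[-0.14  -0.016  0.204]
[-0.14   0.013  0.205]
[-0.122 -0.001  0.206]
[-0.095 -0.012  0.207]
[-0.152 -0.014  0.207]
[-0.153 -0.01   0.208]
[-0.155  0.006  0.21 ]
dark 519 [-0.151 -0.02   0.187] [-0.023  0.016  0.211] [-0.075  0.196]
light 320 [-0.163 -0.038  0.051] [0.117 0.035 0.213] [-0.421  0.102]
```

```bash
cat >> h.py <<'E'
from scipy.spatial.transform import Rotation as Ro
np.set_printoptions(suppress=True,precision=4)
def q2R(q): return Ro.from_quat([q[1],q[2],q[3],q[0]])
def tgt(pl,tilt=0):  # lamp-frame TCP, tilt deg (+: body leans to +lx)
    R0=np.column_stack([LR[:,1],LR[:,0],-LR[:,2]])
    return toW(pl),Ro.from_matrix(R0)*Ro.from_euler('x',tilt,degrees=True)
def rows(path):
    st=monitor.observe();p,R=st["ee_pos"],q2R(st["tool_rot"])
    print("now L",toL(p),"W",p,"t",st["time_s"],"F",st["ft_force"].round(2),"gap",round(st["finger_gap"],4))
    for pl,tl in path:
        w,Rt=tgt(np.array(pl),tl); print(pl,tl,"->",((R.inv().apply(w-p))*1000).round(1).tolist(),np.rad2deg((R.inv()*Rt).as_rotvec()).round(1).tolist())
E
python3 - <<'E'
from h import *
s=dict(np.load("top0.npz"));P=cloud(s)
for (a,b,c,d) in((300,420,0,130),(130,280,0,130),(280,400,130,280)): 
    z=P[a:b,c:d,2];print(np.percentile(z,[50,90,99]))
rows([((-.03,0,.30),0),((-.03,0,.30),25),((.0,0,.33),25)])
E
```

```text
[0.0482 0.0932 0.3763]
[0.129  0.2349 0.2386]
[0.0002 0.0035 0.0067]
now L [0.5862 0.4298 0.23  ] W [0.2004 0.6174 0.23  ] t 0.1 F [ 0.61 -0.25 -0.61] gap 0.0854
(-0.03, 0, 0.3) 0 -> [-510.1, -551.6, -68.6] [-0.1, -0.0, -7.9]
(-0.03, 0, 0.3) 25 -> [-510.1, -551.6, -68.6] [24.8, -1.7, -7.7]
(0.0, 0, 0.33) 25 -> [-506.0, -522.0, -98.7] [24.8, -1.7, -7.7]
```

Request:
carry_out(
  deltas=[
    [[0,0,-40],[0,0,0]],
    [[0,0,-80],[0,0,0]],
    [[-20,-20,-110],[0,0,0]],
    [[-50,-52,-120],[0,0,0]],
    [[-80,-84,-120],[0,0,0]],
    [[-110,-116,-120],[0,0,0]],
    [[-140,-148,-120],[0,0,0]],
    [[-170,-180,-120],[0,0,0]],
  ],
  grip=0,
)

```text
time_s: 0.9
ee_pos: [0.3072, 0.3925, 0.3507]
tool_rot: [-0.0, 0.156, 0.988, -0.0]
ft_force: [0.8, -0.3, 0.3]
finger_gap: 0.0001
```

Request:
carry_out(
  deltas=[
    [[-30,-32,0],[0,0,0]],
    [[-60,-64,0],[0,0,0]],
    [[-90,-96,0],[0,0,0]],
    [[-120,-128,0],[0,0,0]],
    [[-150,-160,0],[0,0,0]],
    [[-180,-192,0],[0,0,0]],
    [[-210,-224,0],[0,0,0]],
    [[-240,-256,0],[0,0,0]],
  ],
)

```text
time_s: 1.7
ee_pos: [0.4561, 0.0751, 0.3509]
tool_rot: [-0.0, 0.156, 0.988, 0.0]
ft_force: [0.6, 0.6, -0.6]
finger_gap: -0.0002
```

Run:
```python
from h import *
rows([((-.02,0,.33),25),((-.02,0,.25),25)])
```

```text
now L [0.0971 0.0829 0.3509] W [0.4561 0.0751 0.3509] t 1.7 F [ 0.61  0.6  -0.62] gap -0.0002
(-0.02, 0, 0.33) 25 -> [-98.2, -104.6, 20.8] [25.0, -1.7, -7.7]
(-0.02, 0, 0.25) 25 -> [-98.3, -104.6, 100.8] [25.0, -1.7, -7.7]
```

Request:
carry_out(
  deltas=[
    [[-16,-22,0],[4,0,-1.5]],
    [[-32,-44,0],[8,-0.5,-3]],
    [[-48,-66,5],[12,-1,-4.5]],
    [[-64,-88,15],[16,-1.2,-6]],
    [[-80,-110,35],[20,-1.5,-7]],
    [[-98,-130,60],[25,-1.7,-7.7]],
    [[-103,-142,80],[25,-1.7,-7.7]],
    [[-103,-142,100],[25,-1.7,-7.7]],
  ],
)

```text
time_s: 2.5
ee_pos: [0.5093, -0.092, 0.2498]
tool_rot: [-0.02, 0.088, 0.972, -0.217]
ft_force: [-0.3, -0.2, 0.1]
finger_gap: -0.0
```

```bash
cat >> h.py <<'E'
ARM=1.92
def foldpath(bs,t,rs,extra=0,arm=ARM):
    a=np.array([np.cos(arm),np.sin(arm)]);n0=np.array([a[1],-a[0]])
    H=np.array([-.095,.044])+.160*a+.007*n0
    out=[]
    for b,r in zip(bs,rs):
        b_=np.deg2rad(b);u=np.array([np.cos(b_),-np.sin(b_)]);n=np.array([np.sin(b_),np.cos(b_)])
        T=H+r*u+(.013-extra+.0143*abs(np.sin(b_-np.deg2rad(t))))*n
        out.append(((T[0].round(4),0,T[1].round(4)),t))
    return out
E
python3 - <<'E'
from h import *
rows(foldpath([5,12,20,28,36,44,52,60,66,70,73],25,[.085,.087,.09,.095,.1,.104,.106,.108,.11,.11,.11]))
s=snapshot("scene");cv2.imwrite("pics/s1.png",cv2.resize(s["color"][90:290,130:330],None,fx=3,fy=3))
E
```

```text
now L [-0.0581  0.0012  0.2498] W [ 0.5093 -0.092   0.2498] t 2.5 F [-0.27 -0.16  0.14] gap -0.0
(np.float64(-0.0569), 0, np.float64(0.2072)) 25 -> [-1.3, 19.2, 38.0] [-0.2, -0.2, -0.2]
(np.float64(-0.0547), 0, np.float64(0.1945)) 25 -> [-1.3, 26.6, 48.6] [-0.2, -0.2, -0.2]
(np.float64(-0.0537), 0, np.float64(0.1793)) 25 -> [-1.3, 34.0, 61.9] [-0.2, -0.2, -0.2]
(np.float64(-0.0528), 0, np.float64(0.1643)) 25 -> [-1.4, 41.2, 75.1] [-0.2, -0.2, -0.2]
(np.float64(-0.053), 0, np.float64(0.1507)) 25 -> [-1.4, 46.8, 87.5] [-0.2, -0.2, -0.2]
(np.float64(-0.0561), 0, np.float64(0.1372)) 25 -> [-1.4, 49.7, 101.0] [-0.2, -0.2, -0.2]
(np.float64(-0.0625), 0, np.float64(0.1252)) 25 -> [-1.5, 49.0, 114.6] [-0.2, -0.2, -0.2]
(np.float64(-0.0708), 0, np.float64(0.1138)) 25 -> [-1.5, 46.4, 128.5] [-0.2, -0.2, -0.2]
(np.float64(-0.078), 0, np.float64(0.1054)) 25 -> [-1.6, 43.4, 139.1] [-0.2, -0.2, -0.2]
(np.float64(-0.0838), 0, np.float64(0.1013)) 25 -> [-1.6, 39.9, 145.3] [-0.2, -0.2, -0.2]
(np.float64(-0.0884), 0, np.float64(0.0985)) 25 -> [-1.6, 36.9, 149.8] [-0.2, -0.2, -0.2]
```

View pics/s1.png

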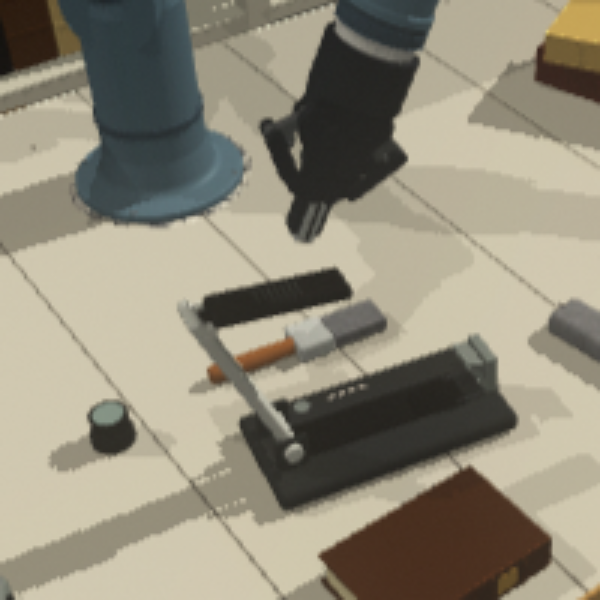

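Request:
carry_out(
  deltas=[
    [[-1,10,20],[0,0,0]],
    [[-1,19,38],[0,0,0]],
    [[-1,26,48],[0,0,0]],
    [[-1,30,55],[0,0,0]],
    [[-1,34,62],[0,0,0]],
    [[-1,38,68],[0,0,0]],
    [[-1,41,75],[0,0,0]],
    [[-1,41,75],[0,0,0]],
  ],
)

```text
time_s: 3.35
ee_pos: [0.5117, -0.0844, 0.1652]
tool_rot: [-0.02, 0.086, 0.972, -0.216]
ft_force: [0.4, -0.5, 0.1]
finger_gap: 0.0001
```

Run:
```python
from h import *
rows(foldpath([28,36,44,52,60,66,70,73],25,[.095,.1,.104,.106,.108,.11,.11,.11]))
s=snapshot("scene");cv2.imwrite("pics/s2.png",cv2.resize(s["color"][90:290,130:330],None,fx=3,fy=3))
```

```text
now L [-0.0503  0.0002  0.1652] W [ 0.5117 -0.0844  0.1652] t 3.35 F [ 0.37 -0.49  0.06] gap 0.0001
(np.float64(-0.0528), 0, np.float64(0.1643)) 25 -> [-0.2, -1.9, 1.9] [-0.0, -0.1, -0.0]
(np.float64(-0.053), 0, np.float64(0.1507)) 25 -> [-0.2, 3.6, 14.3] [-0.0, -0.1, -0.0]
(np.float64(-0.0561), 0, np.float64(0.1372)) 25 -> [-0.2, 6.5, 27.8] [-0.0, -0.1, -0.0]
(np.float64(-0.0625), 0, np.float64(0.1252)) 25 -> [-0.2, 5.8, 41.4] [-0.0, -0.1, -0.0]
(np.float64(-0.0708), 0, np.float64(0.1138)) 25 -> [-0.3, 3.1, 55.2] [-0.0, -0.1, -0.0]
(np.float64(-0.078), 0, np.float64(0.1054)) 25 -> [-0.3, 0.2, 65.9] [-0.0, -0.1, -0.0]
(np.float64(-0.0838), 0, np.float64(0.1013)) 25 -> [-0.3, -3.3, 72.1] [-0.0, -0.1, -0.0]
(np.float64(-0.0884), 0, np.float64(0.0985)) 25 -> [-0.3, -6.3, 76.5] [-0.0, -0.1, -0.0]
```

View pics/s2.png

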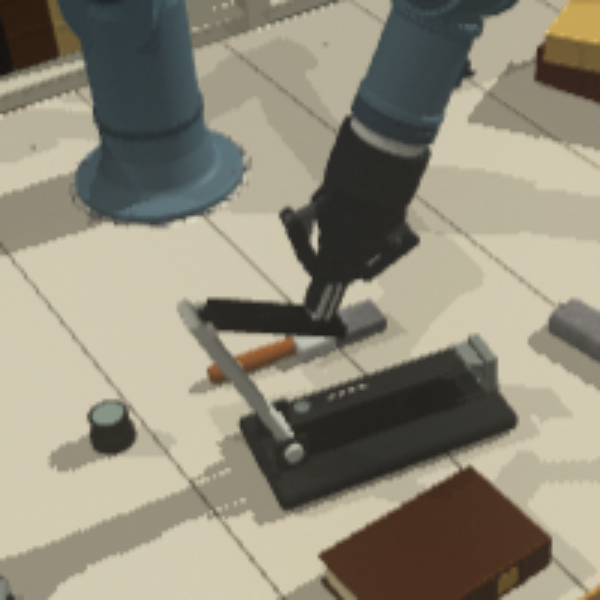

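The bar (crop 205–345, ~300–330) has rotated down and the fingertips sit on its back near the tip. The arm and base are unmoved, so I continue the arc.

Request:
carry_out(
  deltas=[
    [[0,1,7],[0,0,0]],
    [[0,4,14],[0,0,0]],
    [[0,5,21],[0,0,0]],
    [[0,6,28],[0,0,0]],
    [[0,6,35],[0,0,0]],
    [[0,6,41],[0,0,0]],
    [[0,5,48],[0,0,0]],
    [[0,3,55],[0,0,0]],
  ],
)

```text
time_s: 4.2
ee_pos: [0.5085, -0.1051, 0.1143]
tool_rot: [-0.019, 0.086, 0.972, -0.216]
ft_force: [1.0, 0.8, 0.2]
finger_gap: -0.0002
```

Run:
```python
from h import *
rows(foldpath([60,66,70,73],25,[.108,.11,.11,.11]))
s=snapshot("scene");cv2.imwrite("pics/s3.png",cv2.resize(s["color"][90:290,130:330],None,fx=3,fy=3))
```

```text
now L [-0.0711 -0.0002  0.1143] W [ 0.5085 -0.1051  0.1143] t 4.2 F [1.01 0.81 0.23] gap -0.0002
(np.float64(-0.0708), 0, np.float64(0.1138)) 25 -> [0.2, 0.5, 0.3] [-0.0, -0.0, -0.0]
(np.float64(-0.078), 0, np.float64(0.1054)) 25 -> [0.2, -2.4, 11.0] [-0.0, -0.0, -0.0]
(np.float64(-0.0838), 0, np.float64(0.1013)) 25 -> [0.2, -6.0, 17.2] [-0.0, -0.0, -0.0]
(np.float64(-0.0884), 0, np.float64(0.0985)) 25 -> [0.2, -8.9, 21.7] [-0.0, -0.0, -0.0]
```

View pics/s3.png

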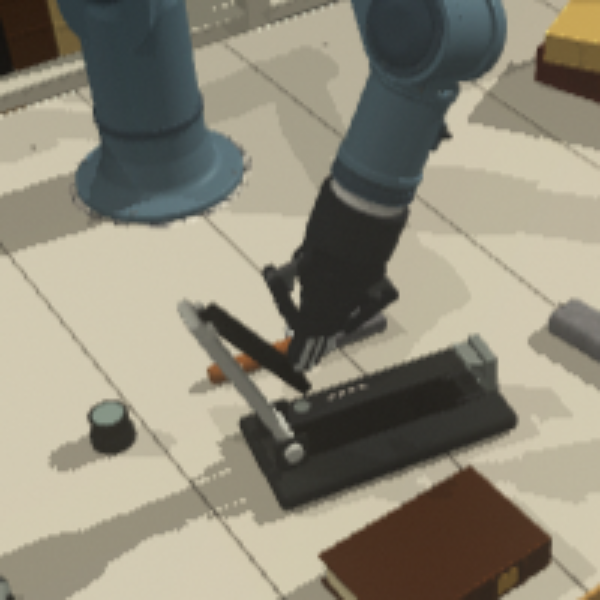

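Request:
carry_out(
  deltas=[
    [[0,-1,6],[0,0,0]],
    [[0,-2,11],[0,0,0]],
    [[0,-4,14],[0,0,0]],
    [[0,-6,17],[0,0,0]],
    [[0,-8,19],[0,0,0]],
    [[0,-9,21],[0,0,0]],
    [[0,-10,22],[0,0,0]],
    [[0,-10,22],[0,0,0]],
  ],
)

```text
time_s: 5.05
ee_pos: [0.5051, -0.1232, 0.0991]
tool_rot: [-0.019, 0.087, 0.972, -0.216]
ft_force: [-0.1, 0.3, 0.4]
finger_gap: 0.0002
```

Run:
```python
from h import *
rows(foldpath([70,73,76],25,[.11,.11,.11]))
s=snapshot("scene");cv2.imwrite("pics/s4.png",cv2.resize(s["color"][165:265,170:300],None,fx=5,fy=5,interpolation=cv2.INTER_CUBIC))
```

```text
now L [-0.0896 -0.0001  0.0991] W [ 0.5051 -0.1232  0.0991] t 5.05 F [-0.14  0.34  0.39] gap 0.0002
(np.float64(-0.0838), 0, np.float64(0.1013)) 25 -> [0.1, 4.3, -4.4] [-0.0, -0.1, -0.1]
(np.float64(-0.0884), 0, np.float64(0.0985)) 25 -> [0.1, 1.4, 0.0] [-0.0, -0.1, -0.1]
(np.float64(-0.0932), 0, np.float64(0.0958)) 25 -> [0.1, -1.8, 4.5] [-0.0, -0.1, -0.1]
```

View pics/s4.png

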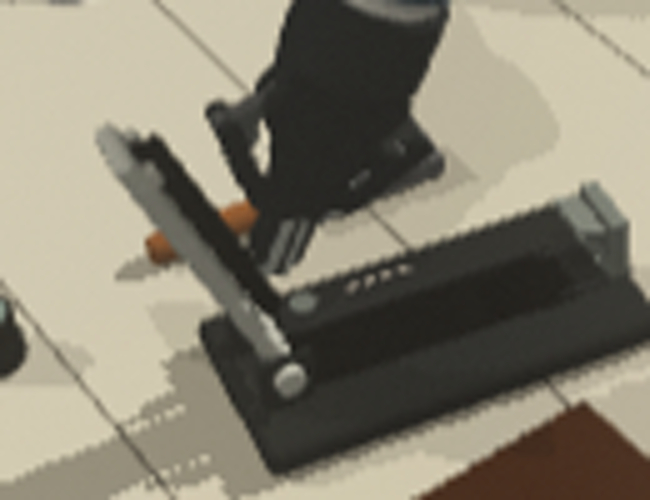

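Request:
carry_out(
  deltas=[
    [[0,-1,0.5],[0,0,0]],
    [[0,-2,1],[0,0,0]],
    [[0,-3,1.5],[0,0,0]],
    [[0,-4,2],[0,0,0]],
    [[0,-5,2.5],[0,0,0]],
    [[0,-6,3],[0,0,0]],
    [[0,-7,3],[0,0,0]],
    [[0,-7,3],[0,0,0]],
  ],
)

```text
time_s: 5.9
ee_pos: [0.5043, -0.1286, 0.099]
tool_rot: [-0.019, 0.086, 0.973, -0.215]
ft_force: [0.5, 3.8, -0.6]
finger_gap: 0.0
```

Run:
```python
from h import *
rows([])
s=snapshot("scene");cv2.imwrite("pics/s5.png",cv2.resize(s["color"][165:265,170:300],None,fx=5,fy=5,interpolation=cv2.INTER_CUBIC))
```

```text
now L [-0.095  -0.0002  0.099 ] W [ 0.5043 -0.1286  0.099 ] t 5.9 F [ 0.52  3.79 -0.59] gap 0.0
```

View pics/s5.png

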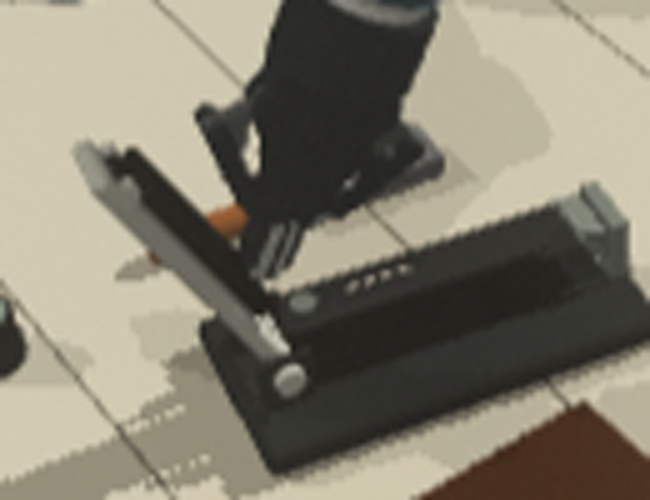

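Request:
carry_out(
  deltas=[
    [[0,8,-5],[0,0,0]],
    [[0,15,-30],[0,0,0]],
    [[0,15,-70],[0,0,0]],
    [[0,15,-110],[-4,0,0]],
    [[0,0,-160],[-8,0,0]],
    [[0,-30,-200],[-14,0,0]],
    [[0,-70,-220],[-20,0,0]],
    [[0,-115,-220],[-25,0,0]],
  ],
)

```text
time_s: 6.75
ee_pos: [0.504, -0.1419, 0.3525]
tool_rot: [0.004, 0.086, 0.996, 0.002]
ft_force: [1.2, -0.7, -0.3]
finger_gap: -0.0001
```

```bash
cat >> h.py <<'E'
def look(tag):
    for n,c in (("scene",(slice(165,265),slice(170,300))),("top",(slice(180,280),slice(250,410)))):
        s=snapshot(n);np.savez(f"{n}_{tag}.npz",**s)
        cv2.imwrite(f"pics/{n}_{tag}.png",cv2.resize(s["color"][c],None,fx=4.8,fy=4.8,interpolation=cv2.INTER_CUBIC))
        if n=="scene":
            P=cloud(s)[c].reshape(-1,3);C=s["color"][c].reshape(-1,3).astype(int).sum(-1);L=toL(P)
            k=(abs(L[:,1])<.03)&(L[:,0]<.25)&(L[:,0]>-.27)&(L[:,2]>.05)&(L[:,2]<.3)
            np.savez("pts.npz",L=L[k],C=C[k])
            return L[k],C[k]
E
python3 - <<'E'
from h import *
rows([])
L,C=look("a")
m=(L[:,2]>.08)&(L[:,0]<-.05); d=m&(C<240); l=m&(C>300)
for q in (L[d],L[l]):
    print(len(q)); 
    for z in np.arange(.08,.22,.02):
        k=q[(q[:,2]>=z)&(q[:,2]<z+.02)]
        if len(k): print(z.round(2),len(k),np.percentile(k[:,0],[2,50,98]),np.median(k[:,1]))
look2=snapshot("top");cv2.imwrite("pics/top_a.png",cv2.resize(look2["color"][180:280,250:410],None,fx=4.8,fy=4.8))
E
```

```text
now L [-0.1082 -0.0023  0.3525] W [ 0.504  -0.1419  0.3525] t 6.75 F [ 1.18 -0.74 -0.33] gap -0.0001
287
0.08 27 [-0.1112 -0.1019 -0.0941] -0.015392749345452173
0.1 46 [-0.1227 -0.1088 -0.0994] -0.014646440954892469
0.12 49 [-0.1313 -0.1184 -0.1091] -0.014261496039489728
0.14 48 [-0.1408 -0.1276 -0.1187] -0.014574573159126528
0.16 46 [-0.1509 -0.1374 -0.1289] -0.014730145318583264
0.18 71 [-0.1618 -0.1487 -0.1393] -0.004761755666850936
205
0.08 17 [-0.117  -0.1124 -0.0938] -0.01719351717374662
0.1 17 [-0.1319 -0.1236 -0.1192] -0.017316569097472215
0.12 19 [-0.1436 -0.1353 -0.1294] -0.017729803186944875
0.14 15 [-0.1511 -0.143  -0.1375] -0.017203118732612186
0.16 23 [-0.1651 -0.1556 -0.1413] -0.01681939244718685
0.18 66 [-0.1758 -0.1612 -0.1404] -0.01584742867944866
0.2 48 [-0.1756 -0.1708 -0.1642] -0.001774407674750702
```

View pics/scene_a.png

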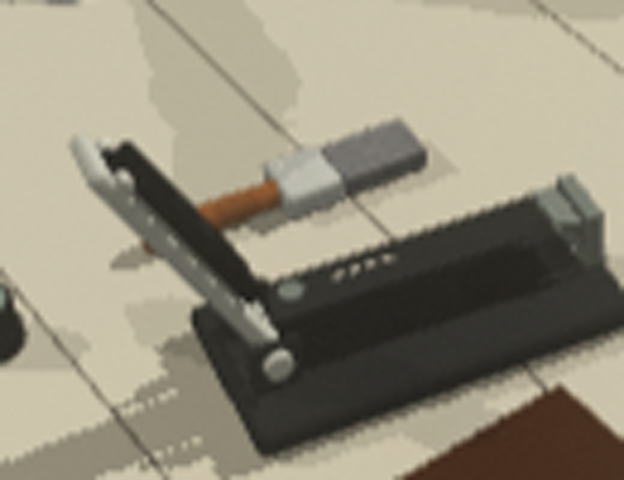

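View pics/top_a.png

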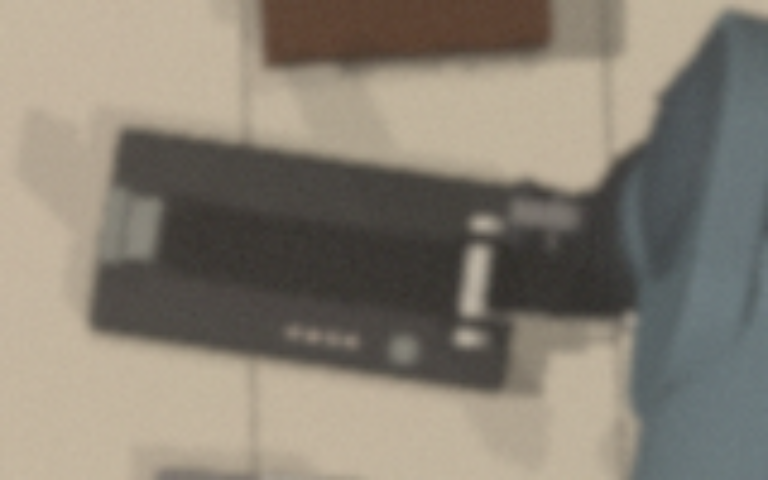

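```bash
cat >> h.py <<'E'
HT=.009
def armpath(ths,tilts,rs,clear=0):
    out=[]
    for th,t,r in zip(ths,tilts,rs):
        a=np.array([np.cos(th),np.sin(th)]);nb=np.array([-np.sin(th),np.cos(th)])
        T=np.array([-.095,.044])+r*a+(.006+clear+HT*abs(np.sin(th+np.deg2rad(t))))*nb
        out.append(((T[0].round(4),0.,T[1].round(4)),t))
    return out
E
python3 - <<'E'
from h import *
rows([((-.24,0,.34),-10),((-.26,0,.26),-28)]+armpath([2.05],[-28],[.14],.03)+armpath([2.05],[-28],[.14],.005))
E
```

```text
now L [-0.1224 -0.001   0.3529] W [ 0.5002 -0.1556  0.3529] t 6.85 F [-0.96 -0.82  0.4 ] gap 0.0003
(-0.24, 0, 0.34) -10 -> [-1.5, -117.6, 13.2] [-10.2, 0.6, -1.2]
(-0.26, 0, 0.26) -28 -> [-1.2, -137.4, 93.3] [-28.2, 0.8, -1.1]
(np.float64(-0.1995), 0.0, np.float64(0.1475)) -28 -> [1.2, -76.5, 205.6] [-28.2, 0.8, -1.1]
(np.float64(-0.1773), 0.0, np.float64(0.159)) -28 -> [1.6, -54.4, 194.0] [-28.2, 0.8, -1.1]
```

Request:
carry_out(
  deltas=[
    [[0,-35,0],[-5,0,-0.3]],
    [[0,-70,0],[-10,0,-0.6]],
    [[-1,-105,5],[-15,0.3,-1]],
    [[-1,-130,30],[-20,0.6,-1]],
    [[-1,-140,60],[-25,0.8,-1]],
    [[-1,-140,95],[-28,0.8,-1]],
    [[-1,-135,130],[-28,0.8,-1]],
    [[-1,-130,160],[-28,0.8,-1]],
  ],
)

```text
time_s: 7.65
ee_pos: [0.4776, -0.2708, 0.1846]
tool_rot: [0.012, 0.08, 0.967, 0.241]
ft_force: [0.7, 0.4, 0.4]
finger_gap: -0.0004
```

Run:
```python
from h import *
th=np.array([2.05,2.0,1.94,1.88,1.82,1.76,1.7])
rows(armpath([2.05],[-28],[.14],.03)+armpath([2.05],[-28],[.14],.005)+armpath(th,[-28]*9,[.14]*9))
look("b")
```

```text
now L [-0.2397  0.0011  0.1846] W [ 0.4776 -0.2708  0.1846] t 7.65 F [0.68 0.43 0.42] gap -0.0004
(np.float64(-0.1995), 0.0, np.float64(0.1475)) -28 -> [-2.3, 18.2, 51.6] [-0.1, -1.2, 0.4]
(np.float64(-0.1773), 0.0, np.float64(0.159)) -28 -> [-2.4, 43.2, 51.8] [-0.1, -1.2, 0.4]
(np.float64(-0.1729), 0.0, np.float64(0.1613)) -28 -> [-2.5, 48.1, 51.9] [-0.1, -1.2, 0.4]
(np.float64(-0.1669), 0.0, np.float64(0.1651)) -28 -> [-2.5, 55.2, 51.3] [-0.1, -1.2, 0.4]
(np.float64(-0.1595), 0.0, np.float64(0.1692)) -28 -> [-2.6, 63.7, 51.1] [-0.1, -1.2, 0.4]
(np.float64(-0.1518), 0.0, np.float64(0.1728)) -28 -> [-2.6, 72.2, 51.6] [-0.1, -1.2, 0.4]
(np.float64(-0.1438), 0.0, np.float64(0.176)) -28 -> [-2.7, 80.7, 52.5] [-0.1, -1.2, 0.4]
(np.float64(-0.1357), 0.0, np.float64(0.1788)) -28 -> [-2.8, 89.2, 53.8] [-0.1, -1.2, 0.4]
(np.float64(-0.1273), 0.0, np.float64(0.181)) -28 -> [-2.9, 97.6, 55.8] [-0.1, -1.2, 0.4]
```

View pics/scene_b.png

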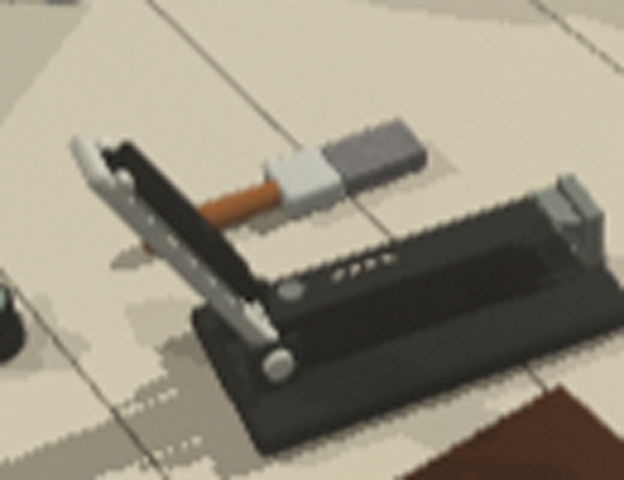

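Request:
carry_out(
  deltas=[
    [[-1,9,26],[0,0,0]],
    [[-2,18,51],[0,-1,0]],
    [[-2,36,52],[0,-1,0]],
    [[-2,46,52],[0,-1,0]],
    [[-2,55,51],[0,-1,0]],
    [[-2,63,51],[0,-1,0]],
    [[-2,72,51],[0,-1,0]],
    [[-3,80,52],[0,-1,0]],
  ],
)

```text
time_s: 8.5
ee_pos: [0.4972, -0.1767, 0.1797]
tool_rot: [0.023, 0.08, 0.967, 0.24]
ft_force: [-2.3, -1.8, -0.4]
finger_gap: -0.0001
```

Run:
```python
from h import *
th=np.arange(1.82,.7,-.07)
t=np.interp(th,[.5,1.57],[0,-28]).round(1)
rows(armpath(th,t,[.14]*30))
s=snapshot("scene");cv2.imwrite("pics/s6.png",cv2.resize(s["color"][120:270,140:320],None,fx=4,fy=4,interpolation=cv2.INTER_CUBIC))
```

```text
now L [-0.1437 -0.0018  0.1797] W [ 0.4972 -0.1767  0.1797] t 8.5 F [-2.28 -1.79 -0.38] gap -0.0001
(np.float64(-0.1438), 0.0, np.float64(0.176)) -28.0 -> [1.8, -1.8, 3.2] [-0.1, 0.0, 0.7]
(np.float64(-0.1343), 0.0, np.float64(0.1792)) -28.0 -> [1.7, 8.1, 4.8] [-0.1, 0.0, 0.7]
(np.float64(-0.1245), 0.0, np.float64(0.1816)) -28.0 -> [1.6, 17.8, 7.3] [-0.1, 0.0, 0.7]
(np.float64(-0.1146), 0.0, np.float64(0.1833)) -28.0 -> [1.4, 27.4, 10.4] [-0.1, 0.0, 0.7]
(np.float64(-0.1046), 0.0, np.float64(0.1844)) -27.2 -> [1.3, 36.7, 14.1] [0.7, 0.0, 0.7]
(np.float64(-0.0945), 0.0, np.float64(0.1847)) -25.4 -> [1.2, 45.8, 18.6] [2.5, 0.0, 0.7]
(np.float64(-0.0845), 0.0, np.float64(0.1843)) -23.6 -> [1.1, 54.4, 23.6] [4.3, 0.0, 0.7]
(np.float64(-0.0746), 0.0, np.float64(0.1831)) -21.7 -> [1.0, 62.6, 29.3] [6.2, 0.0, 0.7]
(np.float64(-0.0647), 0.0, np.float64(0.1813)) -19.9 -> [1.0, 70.5, 35.5] [8.0, 0.1, 0.7]
(np.float64(-0.0549), 0.0, np.float64(0.1788)) -18.1 -> [0.9, 78.0, 42.3] [9.8, 0.1, 0.7]
(np.float64(-0.0454), 0.0, np.float64(0.1755)) -16.2 -> [0.8, 84.9, 49.7] [11.7, 0.1, 0.7]
(np.float64(-0.0361), 0.0, np.float64(0.1716)) -14.4 -> [0.7, 91.3, 57.5] [13.5, 0.1, 0.7]
(np.float64(-0.0271), 0.0, np.float64(0.1671)) -12.6 -> [0.6, 97.1, 65.7] [15.3, 0.1, 0.7]
(np.float64(-0.0185), 0.0, np.float64(0.1619)) -10.7 -> [0.6, 102.3, 74.3] [17.2, 0.1, 0.7]
(np.float64(-0.0103), 0.0, np.float64(0.1561)) -8.9 -> [0.5, 106.8, 83.3] [19.0, 0.1, 0.7]
(np.float64(-0.0024), 0.0, np.float64(0.1497)) -7.1 -> [0.5, 110.8, 92.6] [20.8, 0.1, 0.7]
```

View pics/s6.png

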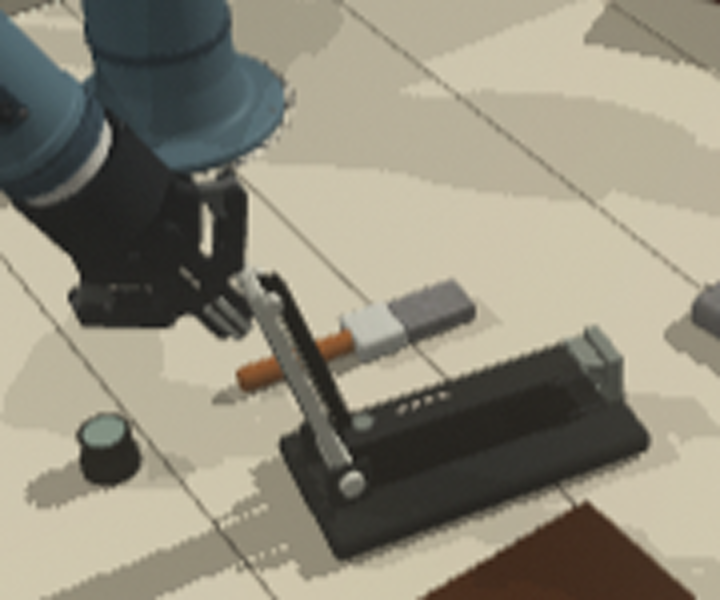

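Run:
```python
from h import *
th=np.arange(1.82,.9,-.06)
t=np.interp(th,[.5,1.5],[0,-28]).round(1)
rows(armpath([1.82],[-28],[.14],.02)+armpath([1.82],[-28],[.163],.02)+armpath(th,t,np.interp(th,[.9,1.6],[.15,.163])))
```

```text
now L [-0.1417 -0.0022  0.1802] W [ 0.498  -0.1749  0.1802] t 8.55 F [-1.37 -0.2   1.19] gap -0.0001
(np.float64(-0.1632), 0.0, np.float64(0.1711)) -28 -> [2.5, -23.2, -2.1] [0.1, -0.0, 0.8]
(np.float64(-0.1689), 0.0, np.float64(0.1934)) -28 -> [2.5, -17.8, -24.5] [0.1, -0.0, 0.8]
(np.float64(-0.1495), 0.0, np.float64(0.1983)) -28.0 -> [2.2, 1.6, -19.7] [0.1, -0.0, 0.8]
(np.float64(-0.14), 0.0, np.float64(0.2013)) -28.0 -> [2.1, 11.4, -17.9] [0.1, -0.0, 0.8]
(np.float64(-0.1303), 0.0, np.float64(0.2038)) -28.0 -> [1.9, 21.2, -15.5] [0.1, -0.0, 0.8]
(np.float64(-0.1205), 0.0, np.float64(0.2056)) -28.0 -> [1.8, 30.7, -12.5] [0.1, -0.0, 0.8]
(np.float64(-0.1105), 0.0, np.float64(0.2065)) -28.0 -> [1.7, 39.9, -8.6] [0.1, -0.0, 0.8]
(np.float64(-0.1005), 0.0, np.float64(0.206)) -28.0 -> [1.5, 48.5, -3.4] [0.1, -0.0, 0.8]
(np.float64(-0.0907), 0.0, np.float64(0.2049)) -26.9 -> [1.4, 56.6, 2.1] [1.2, -0.0, 0.8]
(np.float64(-0.0811), 0.0, np.float64(0.2032)) -25.2 -> [1.3, 64.3, 8.2] [2.9, -0.0, 0.8]
(np.float64(-0.0717), 0.0, np.float64(0.201)) -23.5 -> [1.2, 71.6, 14.5] [4.6, 0.0, 0.8]
(np.float64(-0.0625), 0.0, np.float64(0.1982)) -21.8 -> [1.1, 78.4, 21.3] [6.3, 0.0, 0.8]
(np.float64(-0.0535), 0.0, np.float64(0.1949)) -20.2 -> [1.0, 84.8, 28.5] [7.9, 0.0, 0.8]
(np.float64(-0.0448), 0.0, np.float64(0.191)) -18.5 -> [0.9, 90.6, 36.0] [9.6, 0.0, 0.8]
(np.float64(-0.0364), 0.0, np.float64(0.1867)) -16.8 -> [0.9, 96.0, 43.7] [11.3, 0.1, 0.8]
(np.float64(-0.0284), 0.0, np.float64(0.1818)) -15.1 -> [0.8, 100.7, 51.8] [13.0, 0.1, 0.8]
(np.float64(-0.0207), 0.0, np.float64(0.1766)) -13.4 -> [0.7, 105.1, 60.0] [14.7, 0.1, 0.8]
(np.float64(-0.0134), 0.0, np.float64(0.1708)) -11.8 -> [0.7, 108.8, 68.6] [16.3, 0.1, 0.8]
```

Request:
carry_out(
  deltas=[
    [[1,-15,-4],[0,0,0.4]],
    [[2,-18,-22],[0,0,0.8]],
    [[2,-8,-22],[0,0,0.8]],
    [[2,2,-20],[0,0,0.8]],
    [[2,11,-18],[0,0,0.8]],
    [[2,21,-15],[0,0,0.8]],
    [[2,31,-12],[0,0,0.8]],
    [[2,40,-9],[0,0,0.8]],
  ],
)

```text
time_s: 9.35
ee_pos: [0.501, -0.144, 0.2056]
tool_rot: [0.021, 0.086, 0.967, 0.24]
ft_force: [-0.0, -2.3, -2.2]
finger_gap: 0.0
```

Run:
```python
from h import *
th=np.arange(1.58,.9,-.06)
t=np.interp(th,[.5,1.5],[0,-28]).round(1)
rows(armpath(th,t,np.interp(th,[.9,1.6],[.15,.163])))
s=snapshot("scene");cv2.imwrite("pics/s7.png",cv2.resize(s["color"][120:270,140:320],None,fx=4,fy=4,interpolation=cv2.INTER_CUBIC))
```

```text
now L [-0.1108  0.0003  0.2056] W [ 0.501  -0.144   0.2056] t 9.35 F [-0.02 -2.3  -2.15] gap 0.0
(np.float64(-0.1105), 0.0, np.float64(0.2065)) -28.0 -> [-0.3, 0.7, -0.6] [-0.1, -0.0, -0.0]
(np.float64(-0.1005), 0.0, np.float64(0.206)) -28.0 -> [-0.3, 9.3, 4.5] [-0.1, -0.0, -0.0]
(np.float64(-0.0907), 0.0, np.float64(0.2049)) -26.9 -> [-0.3, 17.4, 10.1] [1.0, -0.0, -0.0]
(np.float64(-0.0811), 0.0, np.float64(0.2032)) -25.2 -> [-0.3, 25.1, 16.1] [2.7, -0.0, -0.0]
(np.float64(-0.0717), 0.0, np.float64(0.201)) -23.5 -> [-0.3, 32.4, 22.4] [4.4, -0.0, -0.0]
(np.float64(-0.0625), 0.0, np.float64(0.1982)) -21.8 -> [-0.3, 39.2, 29.2] [6.1, -0.0, -0.0]
(np.float64(-0.0535), 0.0, np.float64(0.1949)) -20.2 -> [-0.3, 45.6, 36.3] [7.7, -0.0, -0.0]
(np.float64(-0.0448), 0.0, np.float64(0.191)) -18.5 -> [-0.3, 51.5, 43.9] [9.4, -0.0, -0.0]
(np.float64(-0.0364), 0.0, np.float64(0.1867)) -16.8 -> [-0.3, 56.9, 51.6] [11.1, -0.0, -0.0]
(np.float64(-0.0284), 0.0, np.float64(0.1818)) -15.1 -> [-0.3, 61.7, 59.7] [12.8, -0.0, -0.0]
(np.float64(-0.0207), 0.0, np.float64(0.1766)) -13.4 -> [-0.3, 66.0, 67.9] [14.5, -0.0, -0.0]
(np.float64(-0.0134), 0.0, np.float64(0.1708)) -11.8 -> [-0.3, 69.8, 76.4] [16.1, -0.0, -0.0]
```

View pics/s7.png

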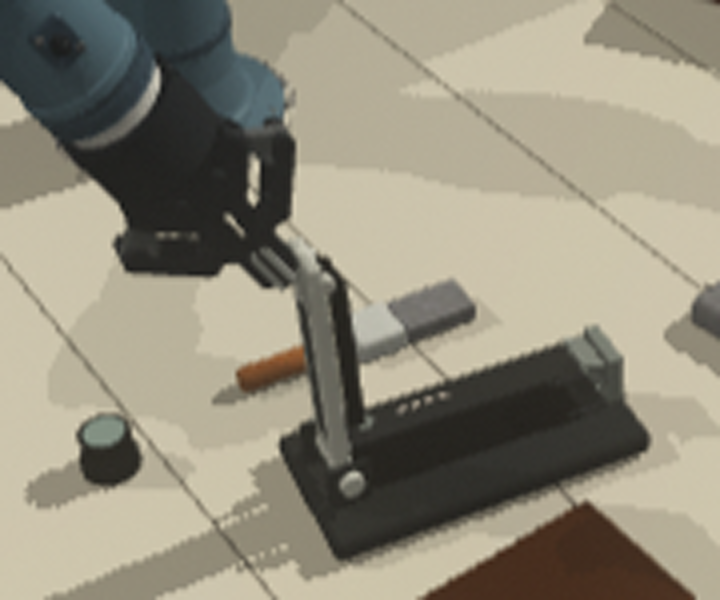

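The fingertips (crop ~285,270) now push the back of the arm's end. The arm is about upright with the bar still folded, and the base and catch have not moved.

Request:
carry_out(
  deltas=[
    [[0,9,5],[0,0,0]],
    [[0,17,10],[1,0,0]],
    [[0,25,16],[3,0,0]],
    [[0,32,22],[4,0,0]],
    [[0,39,29],[6,0,0]],
    [[0,46,36],[8,0,0]],
    [[0,51,44],[9,0,0]],
    [[0,57,52],[11,0,0]],
  ],
)

```text
time_s: 10.2
ee_pos: [0.5136, -0.0712, 0.1863]
tool_rot: [0.012, 0.088, 0.985, 0.147]
ft_force: [0.2, -1.0, 1.4]
finger_gap: 0.0004
```

Run:
```python
from h import *
th=np.arange(1.1,-.01,-.06)
t=np.interp(th,[.5,1.5],[0,-28]).round(1)
rows(armpath(th,t,np.interp(th,[.3,.9,1.6],[.135,.15,.163])))
s=snapshot("scene");cv2.imwrite("pics/s8.png",cv2.resize(s["color"][120:270,140:320],None,fx=4,fy=4,interpolation=cv2.INTER_CUBIC))
```

```text
now L [-0.0369  0.0007  0.1863] W [ 0.5136 -0.0712  0.1863] t 10.2 F [ 0.15 -1.04  1.38] gap 0.0004
(np.float64(-0.0364), 0.0, np.float64(0.1867)) -16.8 -> [-0.6, 0.6, -0.2] [0.1, -0.0, -0.1]
(np.float64(-0.0284), 0.0, np.float64(0.1818)) -15.1 -> [-0.6, 6.8, 6.8] [1.8, -0.0, -0.1]
(np.float64(-0.0207), 0.0, np.float64(0.1766)) -13.4 -> [-0.6, 12.7, 14.0] [3.5, -0.0, -0.1]
(np.float64(-0.0134), 0.0, np.float64(0.1708)) -11.8 -> [-0.6, 18.0, 21.7] [5.1, -0.0, -0.1]
(np.float64(-0.0066), 0.0, np.float64(0.1645)) -10.1 -> [-0.6, 22.7, 29.7] [6.8, -0.0, -0.1]
(np.float64(-0.0005), 0.0, np.float64(0.1578)) -8.4 -> [-0.6, 26.5, 37.9] [8.5, -0.0, -0.1]
(np.float64(0.0052), 0.0, np.float64(0.1508)) -6.7 -> [-0.6, 30.0, 46.2] [10.2, -0.0, -0.1]
(np.float64(0.0104), 0.0, np.float64(0.1434)) -5.0 -> [-0.6, 32.8, 54.8] [11.9, -0.0, -0.1]
(np.float64(0.0151), 0.0, np.float64(0.1359)) -3.4 -> [-0.6, 35.1, 63.4] [13.5, -0.1, -0.1]
(np.float64(0.0193), 0.0, np.float64(0.1281)) -1.7 -> [-0.6, 36.8, 72.1] [15.2, -0.1, -0.1]
(np.float64(0.0229), 0.0, np.float64(0.1202)) 0.0 -> [-0.6, 38.0, 80.7] [16.9, -0.1, -0.1]
(np.float64(0.0261), 0.0, np.float64(0.1119)) 0.0 -> [-0.6, 38.6, 89.5] [16.9, -0.1, -0.1]
(np.float64(0.0288), 0.0, np.float64(0.1035)) 0.0 -> [-0.6, 38.8, 98.4] [16.9, -0.1, -0.1]
(np.float64(0.0308), 0.0, np.float64(0.095)) 0.0 -> [-0.6, 38.2, 107.1] [16.9, -0.1, -0.1]
(np.float64(0.0333), 0.0, np.float64(0.0867)) 0.0 -> [-0.6, 38.2, 115.7] [16.9, -0.1, -0.1]
(np.float64(0.0358), 0.0, np.float64(0.0785)) 0.0 -> [-0.6, 38.2, 124.3] [16.9, -0.1, -0.1]
(np.float64(0.0377), 0.0, np.float64(0.07)) 0.0 -> [-0.6, 37.5, 133.0] [16.9, -0.1, -0.1]
(np.float64(0.039), 0.0, np.float64(0.0615)) 0.0 -> [-0.7, 36.3, 141.5] [16.9, -0.1, -0.1]
(np.float64(0.0398), 0.0, np.float64(0.0529)) 0.0 -> [-0.7, 34.5, 150.0] [16.9, -0.1, -0.1]
```

View pics/s8.png

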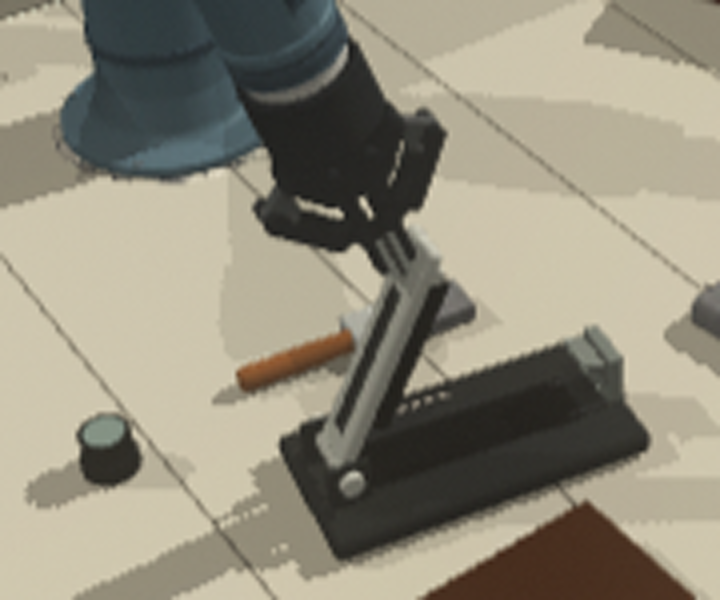

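The arm leans forward at about 63° with the bar folded under it. The tips are on its back near (400,250), so I continue.

Request:
carry_out(
  deltas=[
    [[0,7,7],[2,0,0]],
    [[0,13,14],[4,0,0]],
    [[0,18,22],[5,0,0]],
    [[0,23,30],[7,0,0]],
    [[0,26,38],[8.5,0,0]],
    [[0,30,46],[10,0,0]],
    [[0,33,55],[12,0,0]],
    [[0,35,63],[13.5,0,0]],
  ],
)

```text
time_s: 11.05
ee_pos: [0.523, -0.0195, 0.1359]
tool_rot: [0.002, 0.088, 0.996, 0.03]
ft_force: [0.5, 0.1, 1.9]
finger_gap: 0.0002
```

Run:
```python
from h import *
th=np.arange(.62,-.01,-.06)
t=np.interp(th,[.5,1.5],[0,-28]).round(1)
rows(armpath(th,t,np.interp(th,[.3,.9,1.6],[.135,.15,.163])))
```

```text
now L [0.0156 0.0005 0.1359] W [ 0.523  -0.0195  0.1359] t 11.05 F [0.46 0.13 1.9 ] gap 0.0002
(np.float64(0.0151), 0.0, np.float64(0.1359)) -3.4 -> [-0.5, -0.5, -0.0] [0.0, -0.1, -0.0]
(np.float64(0.0193), 0.0, np.float64(0.1281)) -1.7 -> [-0.5, 3.2, 8.0] [1.7, -0.1, -0.0]
(np.float64(0.0229), 0.0, np.float64(0.1202)) -0.0 -> [-0.5, 6.3, 16.1] [3.4, -0.1, -0.0]
(np.float64(0.0261), 0.0, np.float64(0.1119)) 0.0 -> [-0.5, 9.0, 24.6] [3.4, -0.1, -0.0]
(np.float64(0.0288), 0.0, np.float64(0.1035)) 0.0 -> [-0.5, 11.2, 33.2] [3.4, -0.1, -0.0]
(np.float64(0.0308), 0.0, np.float64(0.095)) 0.0 -> [-0.5, 12.7, 41.8] [3.4, -0.1, -0.0]
(np.float64(0.0333), 0.0, np.float64(0.0867)) 0.0 -> [-0.5, 14.7, 50.2] [3.4, -0.1, -0.0]
(np.float64(0.0358), 0.0, np.float64(0.0785)) 0.0 -> [-0.5, 16.7, 58.5] [3.4, -0.1, -0.0]
(np.float64(0.0377), 0.0, np.float64(0.07)) 0.0 -> [-0.5, 18.1, 67.1] [3.4, -0.1, -0.0]
(np.float64(0.039), 0.0, np.float64(0.0615)) 0.0 -> [-0.5, 18.8, 75.7] [3.4, -0.1, -0.0]
(np.float64(0.0398), 0.0, np.float64(0.0529)) 0.0 -> [-0.6, 19.1, 84.3] [3.4, -0.1, -0.0]
```

Request:
carry_out(
  deltas=[
    [[0,3,8],[2,0,0]],
    [[0,6,16],[3.4,0,0]],
    [[0,9,25],[3.4,0,0]],
    [[0,11,33],[3.4,0,0]],
    [[0,13,42],[3.4,0,0]],
    [[0,15,50],[3.4,0,0]],
    [[0,17,58],[3.4,0,0]],
    [[0,18,67],[3.4,0,0]],
  ],
)

```text
time_s: 11.85
ee_pos: [0.5269, 0.0011, 0.0701]
tool_rot: [-0.0, 0.089, 0.996, 0.001]
ft_force: [-0.4, 0.8, 1.6]
finger_gap: -0.0002
```

Run:
```python
from h import *
rows(armpath([.14,.08,.02,0],[0]*4,[.135]*4))
s=snapshot("scene");cv2.imwrite("pics/s9.png",cv2.resize(s["color"][120:270,140:320],None,fx=4,fy=4,interpolation=cv2.INTER_CUBIC))
```

```text
now L [0.0366 0.0003 0.0701] W [0.5269 0.0011 0.0701] t 11.85 F [-0.4   0.78  1.62] gap -0.0002
(np.float64(0.0377), 0.0, np.float64(0.07)) 0 -> [-0.3, 1.1, 0.1] [0.1, -0.0, -0.1]
(np.float64(0.039), 0.0, np.float64(0.0615)) 0 -> [-0.3, 2.4, 8.6] [0.1, -0.0, -0.1]
(np.float64(0.0398), 0.0, np.float64(0.0529)) 0 -> [-0.3, 3.2, 17.2] [0.1, -0.0, -0.1]
(np.float64(0.04), 0.0, np.float64(0.05)) 0 -> [-0.3, 3.4, 20.1] [0.1, -0.0, -0.1]
```

View pics/s9.png

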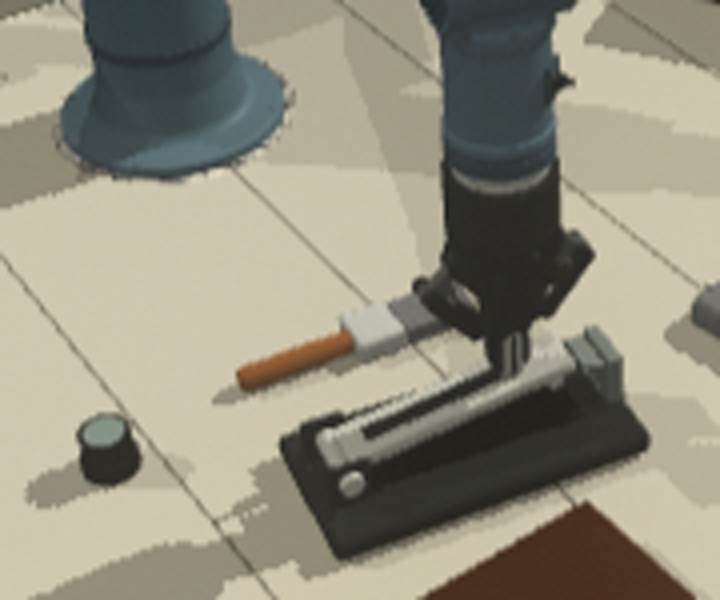

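Request:
carry_out(
  deltas=[
    [[0,1,6],[0,0,0]],
    [[0,2,11],[0,0,0]],
    [[0,3,15],[0,0,0]],
    [[0,3,18],[0,0,0]],
    [[0,3,20],[0,0,0]],
    [[0,3,21.5],[0,0,0]],
    [[0,3,22.5],[0,0,0]],
    [[0,3,22.5],[0,0,0]],
  ],
)

```text
time_s: 12.7
ee_pos: [0.5275, 0.004, 0.0499]
tool_rot: [-0.001, 0.089, 0.996, 0.002]
ft_force: [-5.0, -0.3, 13.9]
finger_gap: 0.0003
```

Run:
```python
from h import *
rows([])
```

```text
now L [0.0396 0.0001 0.0499] W [0.5275 0.004  0.0499] t 12.7 F [-4.96 -0.33 13.89] gap 0.0003
```

Request:
carry_out(
  deltas=[
    [[0,0,-10],[0,0,0]],
    [[0,0,-50],[0,0,0]],
    [[0,0,-90],[0,0,0]],
    [[0,30,-100],[0,0,0]],
    [[0,75,-100],[0,0,0]],
    [[0,115,-100],[0,0,0]],
    [[0,130,-100],[0,0,0]],
    [[0,130,-100],[0,0,0]],
  ],
)

```text
time_s: 13.5
ee_pos: [0.5506, 0.1359, 0.1483]
tool_rot: [-0.0, 0.085, 0.996, 0.001]
ft_force: [-0.6, -0.4, -0.1]
finger_gap: -0.0001
```

```bash
cat > m.py <<'E'
from h import *
import sys
rows([])
s=snapshot("scene");cv2.imwrite(f"pics/s{sys.argv[1]}.png",cv2.resize(s["color"][140:270,160:320],None,fx=4.5,fy=4.5,interpolation=cv2.INTER_CUBIC))
s=snapshot("top")
P=cloud(s);L=toL(P.reshape(-1,3)).reshape(P.shape)
m=(abs(L[...,1])<.017)&(L[...,0]>-.12)&(L[...,0]<.13)&(L[...,2]>.03)&(L[...,2]<.075)
q=L[m]
for x in np.arange(-.1,.13,.01):
    k=q[(q[:,0]>=x)&(q[:,0]<x+.01)]
    if len(k): print(x.round(2),len(k),np.percentile(k[:,2],[10,50,90]))
c=q[q[:,2]>.057];
if len(c): print("catch x",np.percentile(c[:,0],[3,50,97]),c[:,1].mean())
s=dict(s);col=s["color"].astype(int);roi=np.zeros(P.shape[:2],bool); roi[200:265,262:395]=1
m=roi&(P[...,2]>0.012)&(P[...,2]<0.032)&(col.sum(-1)<330)
print(cv2.minAreaRect((P[m][:,:2]*1000).astype(np.float32)))
cv2.imwrite(f"pics/t{sys.argv[1]}.png",cv2.resize(s["color"][180:280,250:410],None,fx=4.8,fy=4.8))
E
python3 m.py 10
```

```text
now L [0.1735 0.0006 0.1483] W [0.5506 0.1359 0.1483] t 13.5 F [-0.65 -0.38 -0.06] gap -0.0001
-0.1 48 [0.0484 0.0523 0.0563]
-0.09 49 [0.0483 0.0507 0.0535]
-0.08 46 [0.0477 0.0496 0.053 ]
-0.07 50 [0.0476 0.0505 0.0535]
-0.06 47 [0.0485 0.0505 0.054 ]
-0.05 48 [0.0478 0.0511 0.0543]
-0.04 49 [0.0486 0.0512 0.0546]
-0.03 46 [0.0476 0.0502 0.0537]
-0.02 49 [0.0473 0.0507 0.0545]
-0.01 46 [0.0477 0.0511 0.0544]
-0.0 47 [0.0471 0.0507 0.0541]
0.01 48 [0.0473 0.0513 0.0538]
0.02 48 [0.0471 0.0507 0.0538]
0.03 48 [0.0488 0.0506 0.0529]
0.04 47 [0.0469 0.0505 0.0538]
0.05 49 [0.0473 0.0503 0.054 ]
0.06 47 [0.0466 0.0494 0.054 ]
0.07 46 [0.0468 0.0505 0.0532]
0.08 29 [0.0472 0.0598 0.0654]
0.09 45 [0.0606 0.0634 0.0664]
0.1 48 [0.0593 0.0637 0.0662]
0.11 39 [0.0614 0.0646 0.0676]
catch x [0.0223 0.1016 0.1167] 0.00017767717383522947
((521.0287475585938, -35.26313018798828), (238.6739959716797, 118.04120635986328), 79.89558410644531)
```

View pics/s10.png

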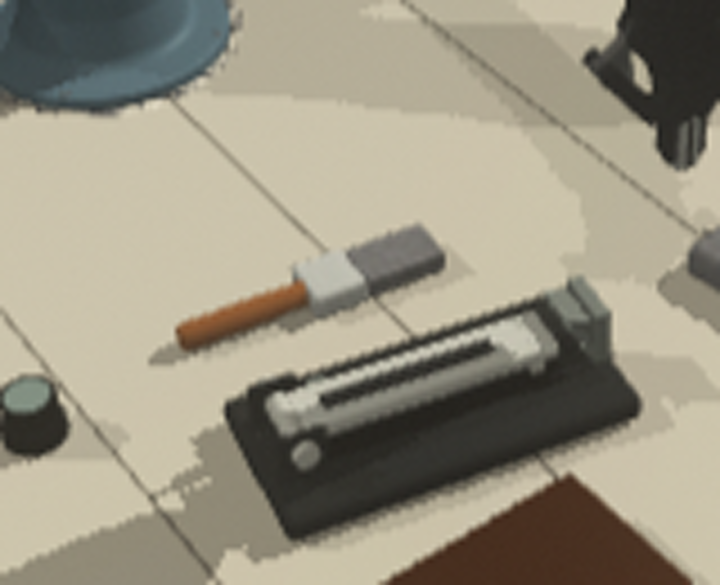

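View pics/t10.png

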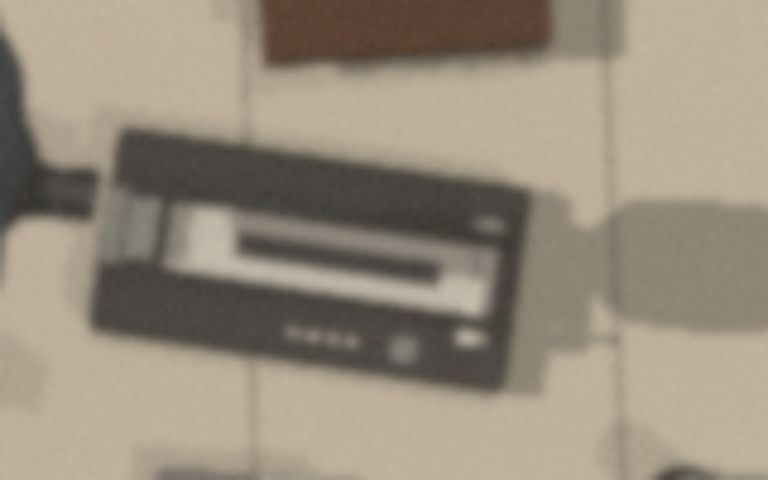

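Request:
carry_out(
  deltas=[
    [[0,-10,20],[0,0,0]],
    [[0,-20,50],[0,0,0]],
    [[0,-26,85],[0,0,0]],
    [[0,-28,105],[0,0,0]],
    [[0,-34,108],[0,0,0]],
    [[0,-40,108],[0,0,0]],
    [[0,-45,108],[0,0,0]],
    [[0,-49,108],[0,0,0]],
  ],
)

```text
time_s: 14.4
ee_pos: [0.5427, 0.0835, 0.0417]
tool_rot: [0.001, 0.089, 0.996, 0.001]
ft_force: [0.5, 2.8, 0.0]
finger_gap: 0.0002
```

```bash
python3 m.py 11
```

```text
now L [ 0.1205 -0.0009  0.0417] W [0.5427 0.0835 0.0417] t 14.4 F [0.45 2.81 0.05] gap 0.0002
-0.1 47 [0.049  0.0517 0.0545]
-0.09 48 [0.0478 0.0506 0.053 ]
-0.08 48 [0.0473 0.0499 0.0537]
-0.07 48 [0.0479 0.0506 0.0535]
-0.06 48 [0.0477 0.0507 0.0539]
-0.05 46 [0.0479 0.0508 0.0531]
-0.04 50 [0.0477 0.0513 0.0532]
-0.03 45 [0.0475 0.051  0.0541]
-0.02 48 [0.0481 0.0512 0.054 ]
-0.01 48 [0.0476 0.0505 0.054 ]
-0.0 48 [0.0477 0.0508 0.0535]
0.01 47 [0.0482 0.0506 0.0529]
0.02 48 [0.0471 0.0512 0.0538]
0.03 48 [0.0476 0.0503 0.0536]
0.04 45 [0.0478 0.051  0.0534]
0.05 50 [0.0467 0.0499 0.0528]
0.06 14 [0.0481 0.05   0.0536]
0.07 14 [0.0472 0.0507 0.067 ]
0.08 11 [0.0594 0.0623 0.0651]
0.09 4 [0.0593 0.0616 0.0664]
catch x [-0.0357  0.082   0.0929] 0.010731155630842919
((520.1409912109375, -40.862823486328125), (226.92514038085938, 117.98265838623047), 80.01046752929688)
```

View pics/s11.png

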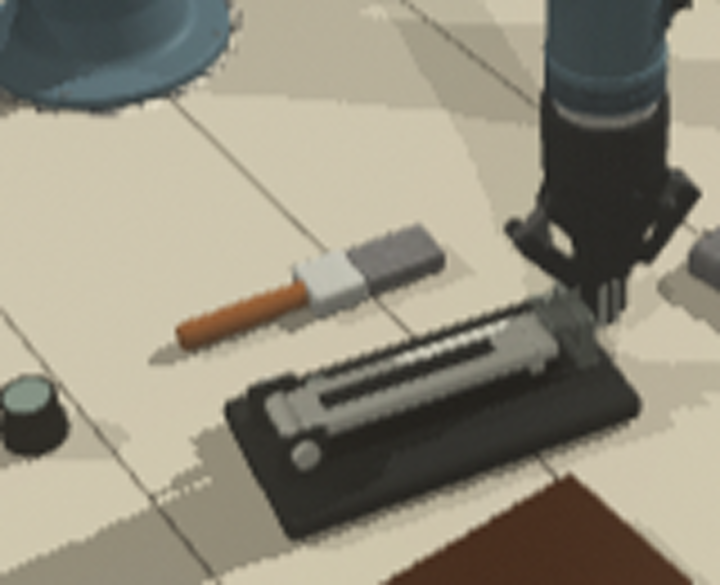

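Request:
carry_out(
  deltas=[
    [[0,-2,0],[0,0,0]],
    [[0,-4,0],[0,0,0]],
    [[0,-6,0],[0,0,0]],
    [[0,-8,0],[0,0,0]],
    [[0,-10,0],[0,0,0]],
    [[0,-12,0],[0,0,0]],
    [[0,-14,0],[0,0,0]],
    [[0,-15,0],[0,0,0]],
  ],
)

```text
time_s: 15.3
ee_pos: [0.5401, 0.0725, 0.0405]
tool_rot: [0.0, 0.088, 0.996, 0.003]
ft_force: [2.0, 7.7, 0.3]
finger_gap: -0.0001
```

Request:
carry_out(
  deltas=[
    [[0,-0.5,0],[0,0,0]],
    [[0,-1,0],[0,0,0]],
    [[0,-1.3,0],[0,0,0]],
    [[0,-1.6,0],[0,0,0]],
    [[0,-2,0],[0,0,0]],
    [[0,-2,0],[0,0,0]],
    [[0,-2,0],[0,0,0]],
    [[0,-2,0],[0,0,0]],
  ],
)

```text
time_s: 16.1
ee_pos: [0.54, 0.0724, 0.0406]
tool_rot: [0.001, 0.087, 0.996, 0.004]
ft_force: [2.2, 8.8, -0.2]
finger_gap: -0.0
```

```bash
python3 m.py 12 | grep -v "^[-0]"
```

```text
now L [ 0.1091 -0.0002  0.0406] W [0.54   0.0724 0.0406] t 16.1 F [ 2.15  8.77 -0.2 ] gap -0.0
catch x [0.003  0.0709 0.0782] 0.013352031219682203
((518.5947265625, -49.06495666503906), (210.1223602294922, 118.02899932861328), 79.97612762451172)
```

View pics/s12.png

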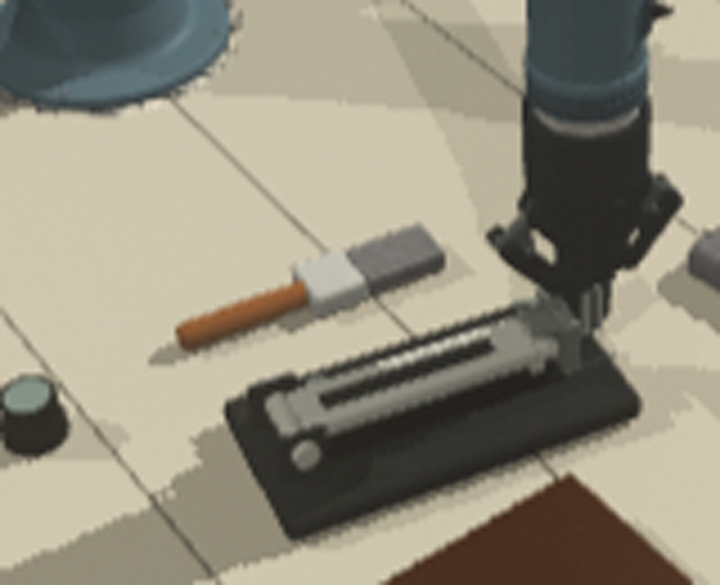

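Request:
carry_out(
  deltas=[
    [[0,8,0],[0,0,0]],
    [[0,25,-5],[0,0,0]],
    [[0,45,-40],[0,0,0]],
    [[0,60,-80],[0,0,0]],
    [[0,75,-110],[0,0,0]],
    [[0,90,-140],[0,0,0]],
    [[0,105,-160],[0,0,0]],
    [[0,105,-160],[0,0,0]],
  ],
)

```text
time_s: 17.0
ee_pos: [0.5592, 0.1723, 0.203]
tool_rot: [0.002, 0.087, 0.996, 0.002]
ft_force: [0.2, -0.3, 0.4]
finger_gap: -0.0001
```

```bash
python3 m.py 13
```

```text
now L [ 0.2109 -0.0015  0.203 ] W [0.5592 0.1723 0.203 ] t 17.0 F [ 0.15 -0.32  0.42] gap -0.0001
-0.1 44 [0.0494 0.0522 0.0546]
-0.09 51 [0.0476 0.0513 0.0533]
-0.08 45 [0.0478 0.0511 0.0528]
-0.07 47 [0.0482 0.0505 0.0541]
-0.06 47 [0.0482 0.0507 0.0547]
-0.05 47 [0.0482 0.0507 0.0533]
-0.04 50 [0.0476 0.0518 0.0546]
-0.03 46 [0.0488 0.0509 0.0536]
-0.02 50 [0.0482 0.0507 0.054 ]
-0.01 46 [0.0476 0.0504 0.0536]
-0.0 47 [0.0487 0.051  0.0529]
0.01 47 [0.0475 0.0506 0.0532]
0.02 47 [0.0472 0.0511 0.0539]
0.03 46 [0.0483 0.0514 0.0551]
0.04 47 [0.0488 0.0503 0.0535]
0.05 48 [0.0484 0.0505 0.0539]
0.06 49 [0.0489 0.0537 0.067 ]
0.07 46 [0.061  0.0636 0.0665]
0.08 48 [0.0596 0.0639 0.0675]
0.09 29 [0.0602 0.0638 0.0682]
catch x [-0.0367  0.0799  0.0955] 0.0003007054301212654
((521.0579223632812, -35.2410888671875), (238.24700927734375, 118.1080551147461), 79.77391815185547)
```

View pics/s13.png

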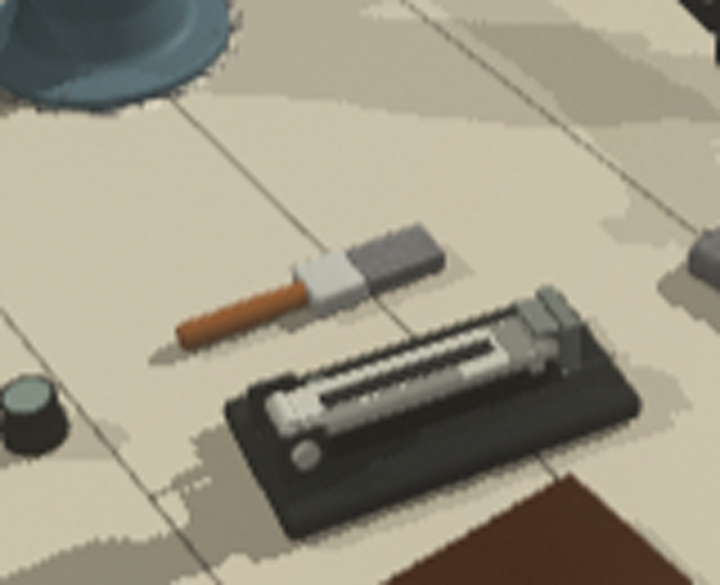

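View pics/t13.png

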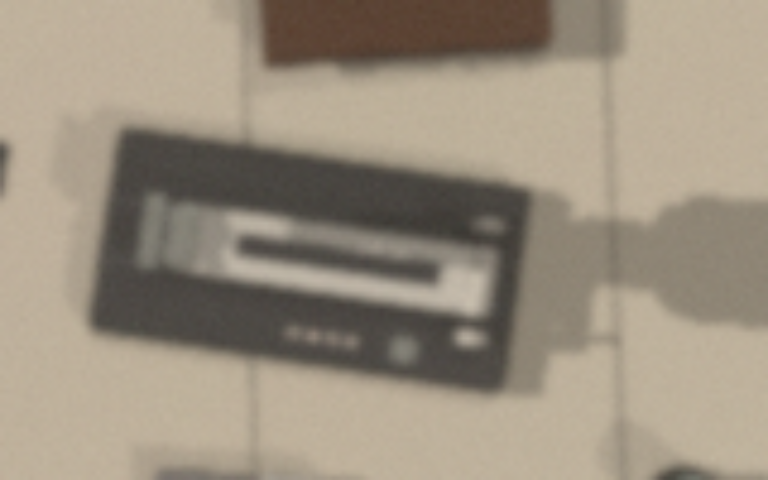

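```bash
python3 -c "
from h import *
print(arm.finish_job())"
```

```text
the job is handed in; nothing more can be done
None
```

I packed the lamp down in the order asked and handed the job in at about 17 s. I pushed with the closed fingertips throughout: the light bar in against the arm, then the arm down onto the base, then the catch home.

Last checks, taken from the camera pictures and the force readings:
- **Light bar:** it looked parallel and flush with the arm. The bar and arm slopes came out about 3° apart, which is within the picture noise. The pushing force rose to 3.8 N and the arm itself began to lean back, as it should once the bar is shut. I couldn't measure the bar again after it was hidden under the flat arm.
- **Arm:** its back face read 50–51 mm above the bench along nearly its whole length, so it is flat. I pressed it down with about 14 N.
- **Catch:** its front face moved from about 117 mm to 95.5 mm along the lamp, so about 21–22 mm of its 22 mm travel. It came up against a firm stop at about 9 N.
- **Lamp and surroundings:** the base is within about 1 mm of where it began and level by eye. The bystanders in view look unmoved, though I did not measure them again at the end. The gripper was clear of everything at hand-in.

Two things didn't go as planned:
- **Arm leaned back:** closing the light bar pushed the arm back from about 1.92 to about 2.05 rad.
- **Possible gripper contact:** early in raising the arm, a gripper link probably touched the arm's end lightly, at about 3 N. I backed off and continued with the fingertips.

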